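# Switch on three wireless sensors in channel order

### The job

The data logger gives out its channels in the order in which the wireless sensors come on: with the fingertips, press the button on the temperature sensor (single steel rod) first, then on the light sensor (dome), then on the pull-force sensor (hook), each gently and just until it is down and stays down. Leave the gas-pressure sensor (two nozzles) off, do not pick up or push the sensors about, and leave everything else on the bench alone.

Things in the scene. Friction and masses are not known exactly. Their poses are not given: they have to be found in the camera images.
- temp_unit: Temperature sensor: one straight steel probe rod, 10 mm thick, sticking 55 mm out of its +x end; loose white plastic box 100 x 60 x 30 mm (along its x, y, z), 0.18 to 0.32 kg, lying flat on the bench. Origin: centre of its underside; x along its length towards the sensing end, z up. Its grey round button stands on its top face, 22 mm from the centre towards the -x end
- temp_top (a point): centre of the top face of the temp_unit's button, a grey disc 28 mm across that stands 12 mm proud of the box (top 42 mm above the bench) when off and 6 mm proud when on; it goes down with the button
- temp_button (a joint): how far the temp_unit's button is pressed in: 0 = up (off), 0.006 m = right down (on). About 2.5 N moves it; it has no spring back and stays where it is left. On counts from 0.004; past full travel its rubber cap yields another 4 mm at 2.5 N per mm, then is hard, and springs up again when let go. Over 20 N counts as too hard
- light_unit: Light sensor: a white dome, 32 mm across and 19 mm high, on its top near the +x end, nothing sticking out of the end; loose white plastic box 100 x 60 x 30 mm (along its x, y, z), 0.18 to 0.32 kg, lying flat on the bench. Origin: centre of its underside; x along its length towards the sensing end, z up. Its grey round button stands on its top face, 22 mm from the centre towards the -x end
- light_top (a point): centre of the top face of the light_unit's button, a grey disc 28 mm across that stands 12 mm proud of the box (top 42 mm above the bench) when off and 6 mm proud when on; it goes down with the button
- light_button (a joint): how far the light_unit's button is pressed in: 0 = up (off), 0.006 m = right down (on). About 2.5 N moves it; it has no spring back and stays where it is left. On counts from 0.004; past full travel its rubber cap yields another 4 mm at 2.5 N per mm, then is hard, and springs up again when let go. Over 20 N counts as too hard
- pull_unit: Pull-force sensor: an open steel wire hook, 34 mm across, sticking 45 mm out of its +x end; loose white plastic box 100 x 60 x 30 mm (along its x, y, z), 0.18 to 0.32 kg, lying flat on the bench. Origin: centre of its underside; x along its length towards the sensing end, z up. Its grey round button stands on its top face, 22 mm from the centre towards the -x end
- pull_top (a point): centre of the top face of the pull_unit's button, a grey disc 28 mm across that stands 12 mm proud of the box (top 42 mm above the bench) when off and 6 mm proud when on; it goes down with the button
- pull_button (a joint): how far the pull_unit's button is pressed in: 0 = up (off), 0.006 m = right down (on). About 2.5 N moves it; it has no spring back and stays where it is left. On counts from 0.004; past full travel its rubber cap yields another 4 mm at 2.5 N per mm, then is hard, and springs up again when let go. Over 20 N counts as too hard
- gas_unit: Gas-pressure sensor: two short parallel plastic nozzles, side by side, sticking 28 mm out of its +x end; not used in this job, its button stays up; loose white plastic box 100 x 60 x 30 mm (along its x, y, z), 0.18 to 0.32 kg, lying flat on the bench. Origin: centre of its underside; x along its length towards the sensing end, z up. Its grey round button stands on its top face, 22 mm from the centre towards the -x end
- gas_top (a point): centre of the top face of the gas_unit's button, a grey disc 28 mm across that stands 12 mm proud of the box (top 42 mm above the bench) when off and 6 mm proud when on; it goes down with the button
- gas_button (a joint): how far the gas_unit's button is pressed in: 0 = up (off), 0.006 m = right down (on). About 2.5 N moves it; it has no spring back and stays where it is left. On counts from 0.004; past full travel its rubber cap yields another 4 mm at 2.5 N per mm, then is hard, and springs up again when let go. Over 20 N counts as too hard
- dropper: small glass bottle with red cap, 38 mm across, 75 mm tall; stands loose on the bench, to be left alone. Origin: centre of its underside
- jar: small glass jar with black cap, 44 mm across, 65 mm tall; stands loose on the bench, to be left alone. Origin: centre of its underside
- beaker: small glass beaker, 54 mm across, 70 mm tall; stands loose on the bench, to be left alone. Origin: centre of its underside
- weight: brass weight with a knob, 40 mm across, 50 mm tall; stands loose on the bench, to be left alone. Origin: centre of its underside
- stopper: rubber stopper, 32 mm across, 28 mm tall; stands loose on the bench, to be left alone. Origin: centre of its underside
There are look-alikes about, which are no part of the job. Leave any turquoise look-alike of the light_unit alone.

How it is judged:
On the way, in this order (a step that is already met when the one before it is completed fails the run):
1. the temperature sensor is on (value of joint temp_button above 0.004 m), for 0.1 s.
2. the light sensor is on (value of joint light_button above 0.004 m), for 0.1 s.
3. the pull-force sensor is on (value of joint pull_button above 0.004 m), for 0.1 s.
At the end, for the whole second after the job is handed in: The buttons of the temperature, light and pull-force sensors are down (4 mm or more of 6 mm), the gas-pressure sensor's is up (under 2 mm), and all four sensors lie flat (within 0.1 rad) and at rest, within 25 mm of where they were (value of joint each of temp_button, light_button, pull_button above 0.004 m and value of joint gas_button below 0.002 m and distance of each of temp_unit, light_unit, pull_unit, gas_unit from where it was at the start of the episode below 0.025 m and angle between each of temp_unit, light_unit, pull_unit, gas_unit's own z axis and vertical below 0.1 rad and linear speed of each of temp_unit, light_unit, pull_unit, gas_unit below 0.01 m/s); the robot touches nothing.
It fails at once if a sensor is switched on out of order (its button 3 mm down before the one ahead of it is on) ((value of joint light_button above 0.003 m and value of joint temp_button below 0.004 m) or (value of joint pull_button above 0.003 m and value of joint light_button below 0.004 m)).
It fails at once if the gas-pressure sensor's button is pressed (2 mm or more) (value of joint gas_button above 0.002 m).
It fails at once if a sensor is pressed hard: more than 20 N from the robot (contact force between any of temp_unit, light_unit, pull_unit, gas_unit and the fingers above 20 N or contact force between any of temp_unit, light_unit, pull_unit, gas_unit and the arm above 20 N).
It fails at once if a sensor is lifted (10 mm), tipped (0.25 rad) or shoved along (30 mm) (height (world z) of any of temp_unit, light_unit, pull_unit, gas_unit above 0.01 m or angle between any of temp_unit, light_unit, pull_unit, gas_unit's own z axis and vertical above 0.25 rad or distance of any of temp_unit, light_unit, pull_unit, gas_unit from where it was at the start of the episode above 0.03 m).
It fails at once if another loose thing on the bench is moved more than 15 mm (distance of any of dropper, jar, beaker, weight, stopper from where it was at the start of the episode above 0.015 m).
It also fails if it takes over 53 s, if anything falls off the work surface, if the arm or the gripper's body presses on something with over 40 N, if the wrist force passes 120 N, or if a joint passes its speed limit or range.

### The arm

A 6-joint arm with a two-finger parallel gripper is mounted at the origin on the work surface. World frame = base frame: x ahead of the robot, y to its left, z up, the work surface at z = 0. Lengths are in m, angles in rad, forces in N, time in s.
With the tool pointing down it reaches from about 0.35 to 0.725 m from the base axis. Payload 4.3 kg.
Tool frame: the origin (TCP) lies midway between the tips of the shut fingers; the grasp point (between the pads) lies 19 mm behind it; z points along the fingers, y is the line along which they close (so a half turn about z gives the same grasp; the last joint's range is limited). The gripper opens to 85 mm and grips with 20 to 120 N. Pads are 22 mm wide; open, the fingers measure 114 mm over their backs; the gripper's body (76 mm by 85 mm) begins 54 mm behind the grasp point. The pads swing forward as they close: fully open they stand 13 mm farther back than shut.
Start: joints at [1.045, 0.377, 0.081, 1.274, 0, 1.46], TCP at [0.232, 0.526, 0.231] pointing down, gripper open.
Joint ranges: [-2.72, 2.72], [-0.84, 1.66], [-1.02, 1.22], [-1.77, 2.12], [-1.37, 1.28], [-3.14, 3.14]. Speed limits (rad/s): [2.57, 2.57, 3.14, 3.14, 3.14, 3.14].

### API

Orientations are given as a unit quaternion [w, x, y, z].
In Python, from rig import * gives the robot as it stands.
- The arm moves only by the shell command python3 -m pendant 'ROWS' [FORCE]. ROWS is JSON, a list of rows, each an object of numbers: "jaw": the closure in counts, from 0 (fully open) to 255 (shut); "tx", "ty", "tz": the shift along the tool's x, y, z in cm; "ax", "ay", "az": the turn, a rotation vector about the tool's x, y, z in rad. In form: [{"jaw": .., "tx": .., "ty": .., "tz": .., "ax": .., "ay": .., "az": ..}, ...]. A call has 1 to 8 rows; each row shifts and turns the commanded pose from where the row before left it, along the tool's axes as they then stand; what a row does not reach is not made up. A row lasts 1/10 s, in which the tool goes at most 50 mm and 8.59 degrees, less where a joint would pass 70% of its speed; a pose out of reach is approached as far as the arm can. A call with a gripper value outside its range is refused whole. The fingers move at their own pace and stop on an object; FORCE is the grip in N (left out, the last holds). Time passes only in rows, so rows that do not move let the fingers close. It gives the time, the measured TCP pose, the force, the opening and the grip force at its end, in the units of the state.
- state(): the state, without advancing time (a new reading comes with each control period).
- read_camera(name): name is "scene" or "top" or "wrist"; returns a dict with "color" (420x560x3 uint8, red, green, blue), "mtx" (3x3 intrinsics, pixels), "rvec" (rotation vector, rad) and "tvec" (3), from world to camera coordinates, as OpenCV has them; the wrist camera has in their place "hand_eye" (4x4, takes a point from camera to tool coordinates, whose origin is the TCP and whose axes are the flange's). Camera axes: x right, y down, z forward; pixel columns grow to the right and rows downward; lengths in m; the calibration is good to about 2 mm. The wrist camera is an equidistant fisheye: a pixel r from the principal point sees the ray r / f radians off the axis. A picture is of the moment at which its call begins: read the wrist's pose just before it. There is no depth.
- close_job(): hands the job in; it is judged then, once.
The state is a dict: "time": time; "joints": joint angles; "joint_velocities": joint speeds; "joint_efforts": joint torques, N m; "eef_pos": TCP position; "orientation": TCP orientation; "force": force on the tool from outside, world axes, zero at the start; "wrist_torque": the same for the moment, N m; "finger_gap": finger opening in m; "gripper_force": force on a finger pad.
Only numpy, scipy, OpenCV 4.12 (cv2) and the standard library are available. Lean on these libraries where they do the work, as an engineer would, in place of code of your own. Each camera call takes 0.05 s, during which the arm holds its last target. There are 200 camera calls.

## Working session

There is one attempt and no reset: what is moved stays moved. The work goes in short steps, Python scripts to look and compute and a shell command to move; the robot and the scene stay as the last step left them, time stands still between calls to the robot, and variables do not carry over. Pictures are saved under pics/ and viewed, at most 10 in all, crops included, and the job is handed in when it is done.

```bash
mkdir -p pics; python3 - <<'E'
from rig import *
import cv2,numpy as np
s=state();print(s)
for n in("top","scene"):
    c=read_camera(n);cv2.imwrite(f"pics/{n}0.png",c["color"][:,:,::-1]);np.savez(f"{n}0.npz",**c)
    R=cv2.Rodrigues(np.array(c["rvec"]))[0];print(n,-R.T@np.array(c["tvec"]).ravel(),R.round(2).tolist(),c["mtx"])
E
```

```text
{'time': 0.0, 'joints': array([1.04469356e+00, 3.78044717e-01, 7.96395941e-02, 1.27439349e+00,
       8.06059002e-06, 1.46048528e+00]), 'joint_velocities': array([ 3.08201326e-04, -7.02326414e-04, -8.32303876e-04,  1.86085022e-04,
        6.45073945e-05,  9.15052091e-04]), 'joint_efforts': array([ 2.34497984e-04, -4.63603163e+01,  2.69875216e+01,  2.07351608e-02,
       -4.43207659e-05,  4.78636480e-06]), 'eef_pos': array([0.2319222 , 0.52544682, 0.23037665]), 'orientation': array([-3.17049085e-04,  2.06401424e-01,  9.78466887e-01, -9.49621201e-04]), 'force': array([-0.17032355,  0.05928293, -0.16103049]), 'wrist_torque': array([-0.03834369, -0.04217744, -0.01291617]), 'gripper_force': 0.0, 'finger_gap': 0.08531609429068443}
top [0.3725942  0.05427486 0.95427937] [[-0.02, -1.0, 0.03], [-0.98, 0.02, -0.18], [0.18, -0.03, -0.98]] [[425.99155107   0.         283.86326242]
 [  0.         425.99155107 207.30496882]
 [  0.           0.           1.        ]]
scene [0.88013846 0.51311374 0.81393064] [[-0.81, 0.58, 0.01], [0.45, 0.64, -0.63], [-0.37, -0.5, -0.78]] [[437.65732556   0.         277.08768095]
 [  0.         437.65732556 210.11948156]
 [  0.           0.           1.        ]]
```

View pics/top0.png

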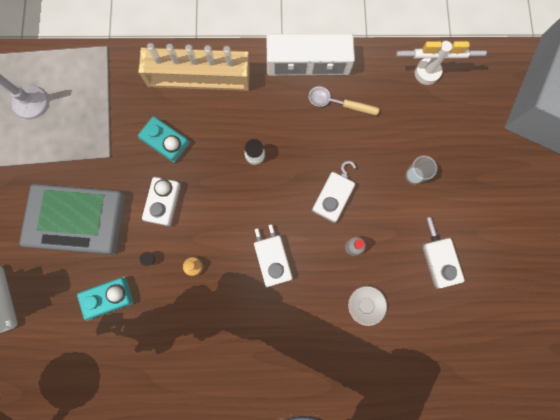

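View pics/scene0.png

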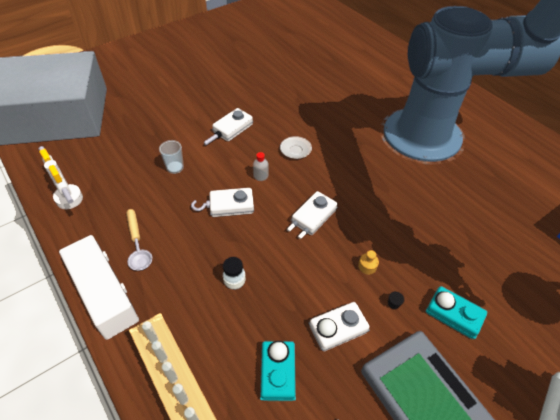

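Top view: the temperature sensor is at (444,262) with one rod and its button at (449,272). The light sensor is at (161,200) with a dome and its button at (157,210). The pull sensor is at (334,196) with a hook and its button at (330,204). The gas sensor is at (273,259) with two nozzles. Two turquoise look-alikes are at (164,140) and (104,298). Next I'll measure the buttons and confirm in one crop.

```bash
cat > h.py <<'E'
import cv2,numpy as np
def P(c):return cv2.Rodrigues(c["rvec"])[0],c["tvec"].ravel(),c["mtx"]
def ray(c,uv,z):
    R,t,K=P(c);C=-R.T@t;d=R.T@np.linalg.inv(K)@[uv[0],uv[1],1];return C+d*(z-C[2])/d[2]
def proj(c,p):
    return cv2.projectPoints(np.array([p],float),c["rvec"],c["tvec"],c["mtx"],None)[0].ravel()
def button(c,uv,r=12):
    g=c["color"].astype(int);u,v=map(int,np.round(uv));x0,y0=u-r,v-r
    w=g[y0:v+r+1,x0:u+r+1];m=((w.max(2)<125)&(w.max(2)-w.min(2)<22)).astype(np.uint8)
    n,l,s,ce=cv2.connectedComponentsWithStats(m)
    k=min([i for i in range(1,n) if s[i,4]>30],key=lambda i:np.hypot(*(ce[i]-r)))
    return ce[k]+[x0,y0],s[k]
E
python3 - <<'E'
from h import *
T=dict(np.load("top0.npz"));S=dict(np.load("scene0.npz"))
A=dict(temp=((449,272),(238,116)),light=((157,210),(350,318)),pull=((330,204),(240,197)),gas=((276,270),(320,202)))
rows=[]
for k,(a,b) in A.items():
    pt,st=button(T,a);ps,ss=button(S,b)
    print(k,pt.round(1),st[2:],ray(T,pt,.042).round(4),ps.round(1),ss[2:],ray(S,ps,.042).round(4))
    f=lambda c,p:cv2.resize(c["color"][int(p[1])-30:int(p[1])+30,int(p[0])-30:int(p[0])+30],(200,200),interpolation=2)
    rows.append(np.vstack([f(T,a),f(S,b)]))
cv2.imwrite("pics/crop1.png",np.hstack(rows)[:,:,::-1])
E
```

```text
temp [444.8 271.8] [ 6 13 31] [ 0.3977 -0.3147  0.042 ] [237.3 116.8] [10  5 33] [ 0.4063 -0.3159  0.042 ]
light [161.5 209.6] [ 9 13 45] [0.5426 0.2916 0.042 ] [346.8 319.8] [14 14 60] [0.5567 0.3049 0.042 ]Traceback (most recent call last):
  File "<stdin>", line 6, in <module>
  File "h.py", line 11, in button
    k=min([i for i in range(1,n) if s[i,4]>30],key=lambda i:np.hypot(*(ce[i]-r)))
ValueError: min() iterable argument is empty
```

```bash
python3 - <<'E'
from h import *
T=dict(np.load("top0.npz"));S=dict(np.load("scene0.npz"))
A=dict(temp=((449,272),(238,116)),light=((157,210),(350,318)),pull=((330,204),(240,197)),gas=((276,270),(320,202)))
rows=[]
for k,(a,b) in A.items():
    print(k,[T["color"][a[1],a[0]+d].tolist() for d in range(-10,11,2)],[S["color"][b[1]+d,b[0]].tolist() for d in range(-8,9,2)])
    f=lambda c,p:cv2.resize(c["color"][int(p[1])-30:int(p[1])+30,int(p[0])-30:int(p[0])+30],(200,200),interpolation=2)
    rows.append(np.vstack([f(T,a),f(S,b)]))
cv2.imwrite("pics/crop1.png",np.hstack(rows)[:,:,::-1])
E
```

```text
temp [[243, 240, 237], [160, 156, 155], [111, 108, 108], [133, 132, 133], [137, 136, 137], [136, 136, 137], [137, 135, 137], [136, 135, 137], [135, 134, 136], [229, 223, 218], [243, 240, 237]] [[203, 184, 173], [201, 200, 199], [130, 135, 142], [131, 138, 144], [107, 111, 116], [81, 85, 89], [226, 222, 218], [253, 252, 251], [253, 252, 251]]
light [[245, 244, 242], [208, 202, 198], [144, 144, 145], [144, 144, 146], [144, 143, 144], [143, 143, 144], [143, 142, 143], [128, 127, 128], [95, 92, 91], [158, 152, 147], [245, 243, 240]] [[161, 162, 167], [136, 141, 147], [137, 140, 147], [136, 142, 147], [137, 142, 149], [134, 140, 147], [111, 115, 121], [90, 93, 96], [164, 165, 168]]
pull [[244, 242, 239], [180, 175, 172], [130, 128, 129], [140, 139, 141], [141, 139, 141], [140, 138, 140], [139, 137, 139], [139, 137, 139], [122, 119, 120], [177, 169, 163], [244, 241, 238]] [[226, 218, 212], [136, 139, 146], [135, 139, 146], [132, 137, 144], [129, 135, 141], [80, 83, 88], [108, 112, 117], [239, 236, 234], [253, 253, 251]]
gas [[245, 243, 241], [169, 165, 164], [147, 146, 147], [146, 145, 146], [144, 144, 145], [144, 143, 144], [144, 142, 144], [143, 142, 142], [120, 118, 117], [230, 225, 219], [245, 243, 241]] [[253, 251, 250], [164, 166, 170], [136, 140, 147], [136, 140, 147], [137, 141, 148], [106, 109, 116], [82, 84, 89], [186, 184, 184], [253, 253, 251]]
```

View pics/crop1.png

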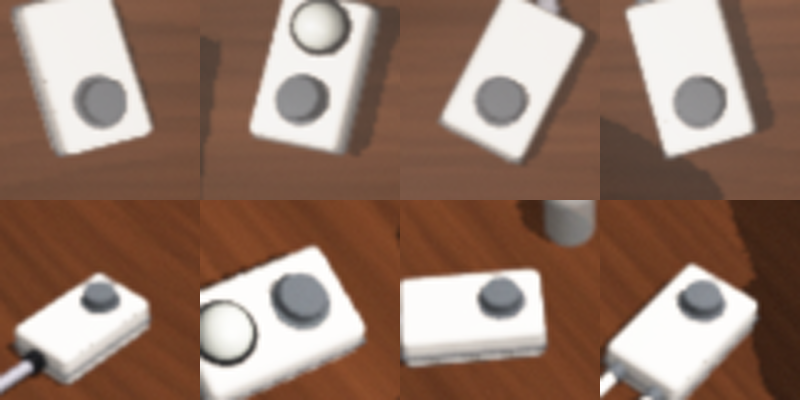

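The crops confirm it: each box has a grey button, and the rod, dome, hook and twin nozzles match the overview picture. Now I'll refine the centres, masking only the lit top faces.

```bash
sed -i 's/(w.max(2)<125)&(w.max(2)-w.min(2)<22)/(w.max(2)<156)\&(w.min(2)>123)\&(w.max(2)-w.min(2)<20)/' h.py
cat >> h.py <<'E'
def move(s,p):
    from scipy.spatial.transform import Rotation as Ro
    q=s["orientation"];R=Ro.from_quat([q[1],q[2],q[3],q[0]])
    return (R.inv().apply(np.array(p)-s["eef_pos"])*100).round(2)
E
python3 - <<'E'
from h import *
from rig import *
T=dict(np.load("top0.npz"));S=dict(np.load("scene0.npz"))
A=dict(temp=((449,272),(238,114)),light=((157,210),(350,316)),pull=((330,204),(240,195)),gas=((276,270),(320,200)))
for k,(a,b) in A.items():
    pt,st=button(T,a);ps,ss=button(S,b)
    p,q=ray(T,pt,.042),ray(S,ps,.042)
    print(k,pt.round(1),st[2:],p.round(4),ps.round(1),ss[2:],q.round(4))
s=state();print(move(s,[.42,.2,.16]), move(s,[.4,-.31,.16]))
E
```

```text
temp [449.6 272. ] [ 15  15 146] [ 0.3971 -0.3252  0.042 ] [237.4 113.2] [12  6 35] [ 0.3978 -0.3288  0.042 ]
light [155.5 209.2] [ 12  14 122] [0.5436 0.3044 0.042 ] [351.1 316.5] [ 14  15 121] [0.5456 0.3045 0.042 ]
pull [329.3 203.6] [ 14  14 143] [ 0.5504 -0.0728  0.042 ] [240.1 194.1] [13  7 58] [ 0.5514 -0.0761  0.042 ]
gas [275.1 270.1] [ 14  15 157] [0.4084 0.0482 0.042 ] [320.6 200. ] [12  7 54] [0.409  0.0464 0.042 ]
[-30.35 -22.17   7.08] [-49.12 -69.63   7.16]
```

```bash
python3 -m pendant '[{"jaw":255},{"jaw":255,"tx":-3,"ty":-2,"tz":1}]'
```

```text
invalid input at $[0]: expected keys jaw, tx, ty, tz, ax, ay, az
```

```bash
python3 -m pendant '[{"jaw":255,"tx":-3.5,"ty":-2.5,"tz":0.5,"ax":0,"ay":0,"az":0},{"jaw":255,"tx":-3.5,"ty":-2.5,"tz":0.5,"ax":0,"ay":0,"az":0},{"jaw":255,"tx":-3.5,"ty":-2.5,"tz":0.5,"ax":0,"ay":0,"az":0},{"jaw":255,"tx":-3.5,"ty":-2.5,"tz":0.5,"ax":0,"ay":0,"az":0},{"jaw":255,"tx":-3.5,"ty":-2.5,"tz":0.5,"ax":0,"ay":0,"az":0},{"jaw":255,"tx":-3.5,"ty":-2.5,"tz":0.5,"ax":0,"ay":0,"az":0},{"jaw":255,"tx":-3.5,"ty":-2.5,"tz":0.5,"ax":0,"ay":0,"az":0},{"jaw":255,"tx":-3.5,"ty":-2.5,"tz":0.5,"ax":0,"ay":0,"az":0}]'; python3 -c "
from h import *;from rig import *
s=state();print(s['joints'].round(2),move(s,[.397,-.326,.16]))"
```

```text
time: 0.9
eef_pos: [0.4079, 0.2283, 0.1909]
orientation: [-0.0, 0.206, 0.978, -0.0]
force: [0.6, 1.1, 0.1]
finger_gap: -0.0001
gripper_force: 0.0
[ 0.37  0.18 -0.29  1.1   0.    0.79] [-21.39 -51.15   3.09]
```

```bash
python3 -m pendant '[{"jaw":255,"tx":-1.5,"ty":-3.6,"tz":0.2,"ax":0,"ay":0,"az":0},{"jaw":255,"tx":-1.5,"ty":-3.6,"tz":0.2,"ax":0,"ay":0,"az":0},{"jaw":255,"tx":-1.5,"ty":-3.6,"tz":0.2,"ax":0,"ay":0,"az":0},{"jaw":255,"tx":-1.5,"ty":-3.6,"tz":0.2,"ax":0,"ay":0,"az":0},{"jaw":255,"tx":-1.5,"ty":-3.6,"tz":0.2,"ax":0,"ay":0,"az":0},{"jaw":255,"tx":-1.5,"ty":-3.6,"tz":0.2,"ax":0,"ay":0,"az":0},{"jaw":255,"tx":-1.5,"ty":-3.6,"tz":0.2,"ax":0,"ay":0,"az":0},{"jaw":255,"tx":-1.5,"ty":-3.6,"tz":0.2,"ax":0,"ay":0,"az":0}]'; python3 -m pendant '[{"jaw":255,"tx":-1.5,"ty":-3.6,"tz":0.2,"ax":0,"ay":0,"az":0},{"jaw":255,"tx":-1.5,"ty":-3.6,"tz":0.2,"ax":0,"ay":0,"az":0},{"jaw":255,"tx":-1.5,"ty":-3.6,"tz":0.2,"ax":0,"ay":0,"az":0},{"jaw":255,"tx":-1.5,"ty":-3.6,"tz":0.2,"ax":0,"ay":0,"az":0},{"jaw":255,"tx":-1.5,"ty":-3.6,"tz":0.2,"ax":0,"ay":0,"az":0},{"jaw":255,"tx":0,"ty":0,"tz":0,"ax":0,"ay":0,"az":0}]'; python3 -c "
from h import *;from rig import *
s=state();print(s['joints'].round(2),move(s,[.397,-.326,.06]))"
```

```text
time: 1.7
eef_pos: [0.4004, -0.0834, 0.175]
orientation: [-0.0, 0.206, 0.978, 0.0]
force: [0.3, -0.2, 0.3]
finger_gap: 0.0
gripper_force: 0.0
time: 2.3
eef_pos: [0.397, -0.2812, 0.1648]
orientation: [0.0, 0.209, 0.978, -0.001]
force: [-0.8, 0.8, 1.5]
finger_gap: -0.0
gripper_force: 0.0
[-0.75  0.23 -0.3   1.04 -0.   -0.33] [-1.82 -4.07 10.49]
```

```bash
python3 -m pendant '[{"jaw":255,"tx":-0.9,"ty":-2,"tz":1,"ax":0,"ay":0,"az":0},{"jaw":255,"tx":-0.9,"ty":-2.1,"tz":2,"ax":0,"ay":0,"az":0},{"jaw":255,"tx":0,"ty":0,"tz":2.5,"ax":0,"ay":0,"az":0},{"jaw":255,"tx":0,"ty":0,"tz":2.5,"ax":0,"ay":0,"az":0},{"jaw":255,"tx":0,"ty":0,"tz":1.5,"ax":0,"ay":0,"az":0},{"jaw":255,"tx":0,"ty":0,"tz":0,"ax":0,"ay":0,"az":0},{"jaw":255,"tx":0,"ty":0,"tz":0,"ax":0,"ay":0,"az":0}]'; python3 - <<'E'
from h import *;from rig import *
from scipy.spatial.transform import Rotation as Ro
s=state();print(s['eef_pos'],s['orientation'],s['force'],move(s,[.397,-.326,.042]))
c=read_camera("wrist");print(c["mtx"],c["hand_eye"]);t=read_camera("top")
cv2.imwrite("pics/near1.png",np.hstack([c["color"],cv2.resize(t["color"][200:305,390:450+10],(240,420),interpolation=2)])[:,:,::-1])
E
```

```text
time: 3.0
eef_pos: [0.3967, -0.3208, 0.0703]
orientation: [-0.0, 0.206, 0.979, 0.0]
force: [-0.8, -0.3, 0.3]
finger_gap: 0.0001
gripper_force: 0.0
[ 0.39672103 -0.32079131  0.07031887] [-4.39311540e-04  2.06113953e-01  9.78527794e-01  4.48870095e-04] [-0.75004028 -0.26189724  0.29283642] [-0.24 -0.47  2.83]
[[325.1922621    0.         282.71244767]
 [  0.         325.1922621  208.12818311]
 [  0.           0.           1.        ]] [[-7.58274966e-04 -9.44931583e-01 -3.27267060e-01  8.39669876e-02]
 [ 9.99999693e-01 -6.52430460e-04 -4.33201515e-04 -7.01662223e-04]
 [ 1.95826795e-04 -3.27267288e-01  9.44931788e-01 -1.41696843e-01]
 [ 0.00000000e+00  0.00000000e+00  0.00000000e+00  1.00000000e+00]]
```

View pics/near1.png

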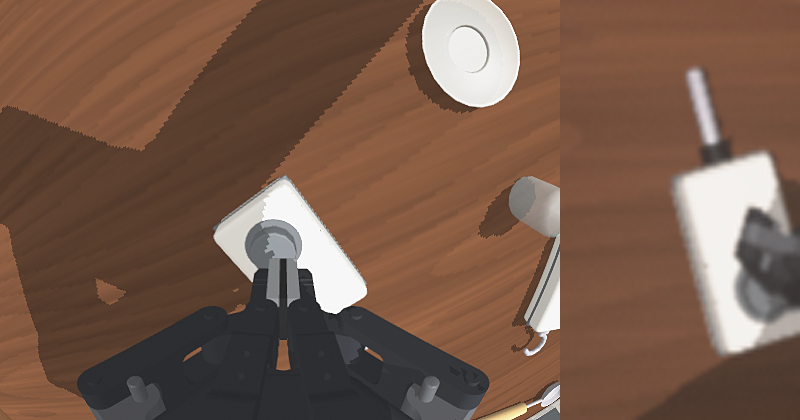

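The wrist view shows the shut fingertips at about (284,265), just short of the temperature button, whose top centre is near (273,241). The right-hand crop shows the single rod of this unit. I'll cast that pixel onto the button plane.

```bash
cat >> h.py <<'E'
def wray(c,s,uv,z):
    from scipy.spatial.transform import Rotation as Ro
    K=c["mtx"];d=np.array([uv[0]-K[0,2],uv[1]-K[1,2]])/K[0,0];th=np.hypot(*d)
    v=np.r_[d/th*np.sin(th),np.cos(th)];H=c["hand_eye"]
    q=s["orientation"];R=Ro.from_quat([q[1],q[2],q[3],q[0]]).as_matrix()
    o=R@H[:3,3]+s["eef_pos"];w=R@H[:3,:3]@v;return o+w*(z-o[2])/w[2]
E
python3 - <<'E'
from h import *;from rig import *
s=state();c=read_camera("wrist")
p=wray(c,s,(273,241),.042);print(p,move(s,p))
E
```

```text
[ 0.39081587 -0.32593292  0.042     ] [ 0.46 -0.64  2.93]
```

```bash
python3 -m pendant '[{"jaw":255,"tx":0,"ty":-0.55,"tz":0,"ax":0,"ay":0,"az":0},{"jaw":255,"tx":0,"ty":0,"tz":1,"ax":0,"ay":0,"az":0},{"jaw":255,"tx":0,"ty":0,"tz":0.9,"ax":0,"ay":0,"az":0},{"jaw":255,"tx":0,"ty":0,"tz":0.4,"ax":0,"ay":0,"az":0},{"jaw":255,"tx":0,"ty":0,"tz":0,"ax":0,"ay":0,"az":0},{"jaw":255,"tx":0,"ty":0,"tz":0,"ax":0,"ay":0,"az":0},{"jaw":255,"tx":0,"ty":0,"tz":0,"ax":0,"ay":0,"az":0}]'
```

```text
time: 3.85
eef_pos: [0.3948, -0.3268, 0.0474]
orientation: [0.0, 0.206, 0.978, -0.0]
force: [0.1, -0.9, -0.5]
finger_gap: 0.0004
gripper_force: 0.0
```

```bash
python3 -m pendant '[{"jaw":255,"tx":0,"ty":0,"tz":0.2,"ax":0,"ay":0,"az":0},{"jaw":255,"tx":0,"ty":0,"tz":0.2,"ax":0,"ay":0,"az":0},{"jaw":255,"tx":0,"ty":0,"tz":0.2,"ax":0,"ay":0,"az":0},{"jaw":255,"tx":0,"ty":0,"tz":0.2,"ax":0,"ay":0,"az":0},{"jaw":255,"tx":0,"ty":0,"tz":0.1,"ax":0,"ay":0,"az":0},{"jaw":255,"tx":0,"ty":0,"tz":0,"ax":0,"ay":0,"az":0},{"jaw":255,"tx":0,"ty":0,"tz":0,"ax":0,"ay":0,"az":0}]'
```

```text
time: 4.55
eef_pos: [0.3948, -0.3268, 0.0384]
orientation: [0.0, 0.206, 0.978, -0.0]
force: [0.1, -0.0, 1.8]
finger_gap: 0.0001
gripper_force: 0.9
```

```bash
python3 -m pendant '[{"jaw":255,"tx":0,"ty":0,"tz":0.1,"ax":0,"ay":0,"az":0},{"jaw":255,"tx":0,"ty":0,"tz":0.1,"ax":0,"ay":0,"az":0},{"jaw":255,"tx":0,"ty":0,"tz":0.1,"ax":0,"ay":0,"az":0},{"jaw":255,"tx":0,"ty":0,"tz":0,"ax":0,"ay":0,"az":0},{"jaw":255,"tx":0,"ty":0,"tz":0,"ax":0,"ay":0,"az":0}]'
```

```text
time: 5.05
eef_pos: [0.3948, -0.3268, 0.0353]
orientation: [0.0, 0.206, 0.978, 0.0]
force: [-0.1, 0.9, 2.4]
finger_gap: 0.0001
gripper_force: 1.0
```

```bash
python3 -m pendant '[{"jaw":255,"tx":0,"ty":0,"tz":0.1,"ax":0,"ay":0,"az":0},{"jaw":255,"tx":0,"ty":0,"tz":0,"ax":0,"ay":0,"az":0},{"jaw":255,"tx":0,"ty":0,"tz":0,"ax":0,"ay":0,"az":0}]'
```

```text
time: 5.35
eef_pos: [0.3948, -0.3268, 0.0345]
orientation: [0.0, 0.206, 0.978, -0.0]
force: [-0.6, 0.4, 4.6]
finger_gap: 0.0003
gripper_force: 2.0
```

```bash
python3 -m pendant '[{"jaw":255,"tx":0,"ty":0,"tz":-1,"ax":0,"ay":0,"az":0},{"jaw":255,"tx":0,"ty":0,"tz":-3,"ax":0,"ay":0,"az":0},{"jaw":255,"tx":0,"ty":0,"tz":-4,"ax":0,"ay":0,"az":0},{"jaw":255,"tx":0,"ty":0,"tz":-3,"ax":0,"ay":0,"az":0},{"jaw":255,"tx":0.7,"ty":3.7,"tz":0,"ax":0,"ay":0,"az":0},{"jaw":255,"tx":0.7,"ty":3.7,"tz":0,"ax":0,"ay":0,"az":0},{"jaw":255,"tx":0.7,"ty":3.7,"tz":0,"ax":0,"ay":0,"az":0},{"jaw":255,"tx":0.7,"ty":3.7,"tz":0,"ax":0,"ay":0,"az":0}]' | head -2
python3 -m pendant '[{"jaw":255,"tx":0.7,"ty":3.7,"tz":0,"ax":0,"ay":0,"az":0},{"jaw":255,"tx":0.7,"ty":3.7,"tz":0,"ax":0,"ay":0,"az":0},{"jaw":255,"tx":0.7,"ty":3.7,"tz":0,"ax":0,"ay":0,"az":0},{"jaw":255,"tx":0.7,"ty":3.7,"tz":0,"ax":0,"ay":0,"az":0},{"jaw":255,"tx":0.7,"ty":3.7,"tz":0,"ax":0,"ay":0,"az":0},{"jaw":255,"tx":0.7,"ty":3.7,"tz":0,"ax":0,"ay":0,"az":0},{"jaw":255,"tx":0.7,"ty":3.7,"tz":0,"ax":0,"ay":0,"az":0},{"jaw":255,"tx":0.7,"ty":3.7,"tz":0,"ax":0,"ay":0,"az":0}]' |head -2
python3 -c "
from h import *;from rig import *
s=state();print(move(s,[.545,.3045,.1]))
t=read_camera('top');p,_=button(t,(449,272));print(p,ray(t,p,.036))"
```

```text
time: 6.15
eef_pos: [0.4285, -0.1785, 0.1446]
time: 6.95
eef_pos: [0.4967, 0.1149, 0.1445]
[ 3.24 19.3   4.44]
[452.55172414 270.81034483] [ 0.39977608 -0.33424302  0.036     ]
```

```bash
python3 -m pendant '[{"jaw":255,"tx":0.7,"ty":3.7,"tz":0,"ax":0,"ay":0,"az":0},{"jaw":255,"tx":0.7,"ty":3.7,"tz":0,"ax":0,"ay":0,"az":0},{"jaw":255,"tx":0.7,"ty":3.7,"tz":0,"ax":0,"ay":0,"az":0},{"jaw":255,"tx":0.7,"ty":3.7,"tz":0,"ax":0,"ay":0,"az":0},{"jaw":255,"tx":0.4,"ty":2.5,"tz":1,"ax":0,"ay":0,"az":0},{"jaw":255,"tx":0,"ty":0,"tz":3,"ax":0,"ay":0,"az":0},{"jaw":255,"tx":0,"ty":0,"tz":0,"ax":0,"ay":0,"az":0},{"jaw":255,"tx":0,"ty":0,"tz":0,"ax":0,"ay":0,"az":0}]'
python3 - <<'E'
from h import *;from rig import *
s=state();print(move(s,[.545,.3045,.07]))
c=read_camera("wrist");t=read_camera("top");sc=read_camera("scene")
f=lambda c,u,v:cv2.resize(c["color"][v-26:v+26,u-30:u+30],(240,210),interpolation=2)
cv2.imwrite("pics/near2.png",np.hstack([c["color"],np.vstack([f(t,449,265),f(sc,238,116)])])[:,:,::-1])
E
```

```text
time: 7.8
eef_pos: [0.5365, 0.2837, 0.1039]
orientation: [-0.001, 0.207, 0.978, -0.001]
force: [0.1, -0.4, 0.7]
finger_gap: -0.0
gripper_force: 0.0
[0.05 2.25 3.39]
```

View pics/near2.png

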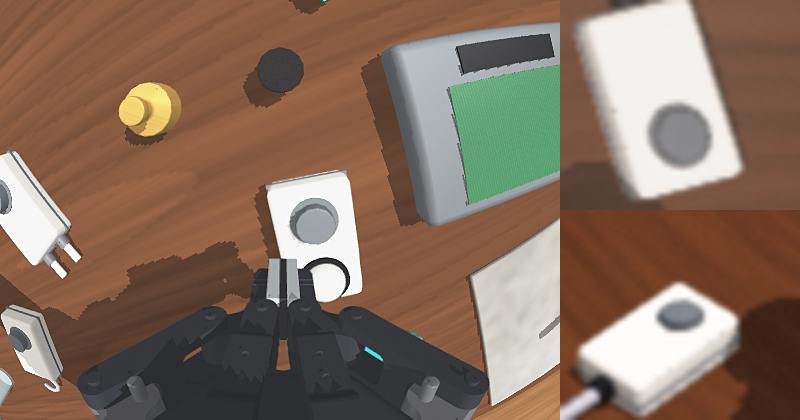

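The temperature button is visibly lower and its box has not moved. In the wrist view the light button is at about (317,224), with its dome at (326,278).

```bash
python3 - <<'E'
from h import *;from rig import *
s=state();c=read_camera("wrist")
p=wray(c,s,(317,224),.042);print(p,move(s,p),move(s,[.5445,.3045,.042]))
E
```

```text
[0.54670951 0.30545618 0.042     ] [0.12 2.26 6.4 ] [0.29 2.09 6.4 ]
```

```bash
python3 -m pendant '[{"jaw":255,"tx":0.1,"ty":1.1,"tz":0,"ax":0,"ay":0,"az":0},{"jaw":255,"tx":0.1,"ty":1.1,"tz":1,"ax":0,"ay":0,"az":0},{"jaw":255,"tx":0,"ty":0,"tz":2,"ax":0,"ay":0,"az":0},{"jaw":255,"tx":0,"ty":0,"tz":2,"ax":0,"ay":0,"az":0},{"jaw":255,"tx":0,"ty":0,"tz":0.4,"ax":0,"ay":0,"az":0},{"jaw":255,"tx":0,"ty":0,"tz":0,"ax":0,"ay":0,"az":0},{"jaw":255,"tx":0,"ty":0,"tz":0,"ax":0,"ay":0,"az":0},{"jaw":255,"tx":0,"ty":0,"tz":0,"ax":0,"ay":0,"az":0}]'
```

```text
time: 8.8
eef_pos: [0.5458, 0.3061, 0.0515]
orientation: [0.001, 0.206, 0.978, 0.001]
force: [-0.9, -0.3, -0.2]
finger_gap: -0.0002
gripper_force: 0.0
```

```bash
python3 -m pendant '[{"jaw":255,"tx":0,"ty":0,"tz":0.4,"ax":0,"ay":0,"az":0},{"jaw":255,"tx":0,"ty":0,"tz":0.2,"ax":0,"ay":0,"az":0},{"jaw":255,"tx":0,"ty":0,"tz":0.2,"ax":0,"ay":0,"az":0},{"jaw":255,"tx":0,"ty":0,"tz":0.2,"ax":0,"ay":0,"az":0},{"jaw":255,"tx":0,"ty":0,"tz":0.2,"ax":0,"ay":0,"az":0},{"jaw":255,"tx":0,"ty":0,"tz":0.2,"ax":0,"ay":0,"az":0},{"jaw":255,"tx":0,"ty":0,"tz":0,"ax":0,"ay":0,"az":0},{"jaw":255,"tx":0,"ty":0,"tz":0,"ax":0,"ay":0,"az":0}]'
```

```text
time: 9.6
eef_pos: [0.5448, 0.3055, 0.0363]
orientation: [0.0, 0.206, 0.978, 0.0]
force: [0.2, 0.3, 1.3]
finger_gap: -0.0002
gripper_force: 0.8
```

```bash
python3 -m pendant '[{"jaw":255,"tx":0,"ty":0,"tz":0.1,"ax":0,"ay":0,"az":0},{"jaw":255,"tx":0,"ty":0,"tz":0,"ax":0,"ay":0,"az":0},{"jaw":255,"tx":0,"ty":0,"tz":0,"ax":0,"ay":0,"az":0}]'
```

```text
time: 9.9
eef_pos: [0.5449, 0.3055, 0.0354]
orientation: [0.0, 0.206, 0.978, 0.0]
force: [0.1, 0.3, 1.9]
finger_gap: 0.0001
gripper_force: 1.0
```

```bash
python3 -m pendant '[{"jaw":255,"tx":0,"ty":0,"tz":0.1,"ax":0,"ay":0,"az":0},{"jaw":255,"tx":0,"ty":0,"tz":0,"ax":0,"ay":0,"az":0},{"jaw":255,"tx":0,"ty":0,"tz":0,"ax":0,"ay":0,"az":0}]'
```

```text
time: 10.2
eef_pos: [0.5448, 0.3055, 0.0345]
orientation: [0.0, 0.206, 0.978, 0.0]
force: [-1.3, -1.5, 4.1]
finger_gap: 0.0001
gripper_force: 1.9
```

```bash
python3 -m pendant '[{"jaw":255,"tx":0,"ty":0,"tz":-1,"ax":0,"ay":0,"az":0},{"jaw":255,"tx":0,"ty":0,"tz":-3,"ax":0,"ay":0,"az":0},{"jaw":255,"tx":0,"ty":0,"tz":-4,"ax":0,"ay":0,"az":0},{"jaw":255,"tx":0,"ty":0,"tz":-2,"ax":0,"ay":0,"az":0},{"jaw":255,"tx":-1.6,"ty":-3.5,"tz":0,"ax":0,"ay":0,"az":0},{"jaw":255,"tx":-1.6,"ty":-3.5,"tz":0,"ax":0,"ay":0,"az":0},{"jaw":255,"tx":-1.6,"ty":-3.5,"tz":0,"ax":0,"ay":0,"az":0},{"jaw":255,"tx":-1.6,"ty":-3.5,"tz":0,"ax":0,"ay":0,"az":0}]' | head -2
python3 -m pendant '[{"jaw":255,"tx":-1.6,"ty":-3.5,"tz":0,"ax":0,"ay":0,"az":0},{"jaw":255,"tx":-1.6,"ty":-3.5,"tz":0,"ax":0,"ay":0,"az":0},{"jaw":255,"tx":-1.6,"ty":-3.5,"tz":0,"ax":0,"ay":0,"az":0},{"jaw":255,"tx":-1.6,"ty":-3.5,"tz":0,"ax":0,"ay":0,"az":0},{"jaw":255,"tx":-1.6,"ty":-3,"tz":1,"ax":0,"ay":0,"az":0},{"jaw":255,"tx":0,"ty":0,"tz":2,"ax":0,"ay":0,"az":0},{"jaw":255,"tx":0,"ty":0,"tz":0,"ax":0,"ay":0,"az":0},{"jaw":255,"tx":0,"ty":0,"tz":0,"ax":0,"ay":0,"az":0}]'
python3 - <<'E'
from h import *;from rig import *
s=state();print(move(s,[.551,-.074,.047]))
c=read_camera("wrist");t=read_camera("top");sc=read_camera("scene")
f=lambda c,u,v:cv2.resize(c["color"][v-26:v+26,u-30:u+30],(240,210),interpolation=2)
cv2.imwrite("pics/near3.png",np.hstack([c["color"],np.vstack([f(t,160,203),f(sc,345,320)])])[:,:,::-1])
E
```

```text
time: 11.0
eef_pos: [0.5468, 0.1504, 0.1348]
time: 11.8
eef_pos: [0.5508, -0.0359, 0.1044]
orientation: [-0.001, 0.206, 0.978, 0.0]
force: [-0.5, 0.4, 0.0]
finger_gap: 0.0005
gripper_force: 0.0
[-1.57 -3.48  5.73]
```

View pics/near3.png

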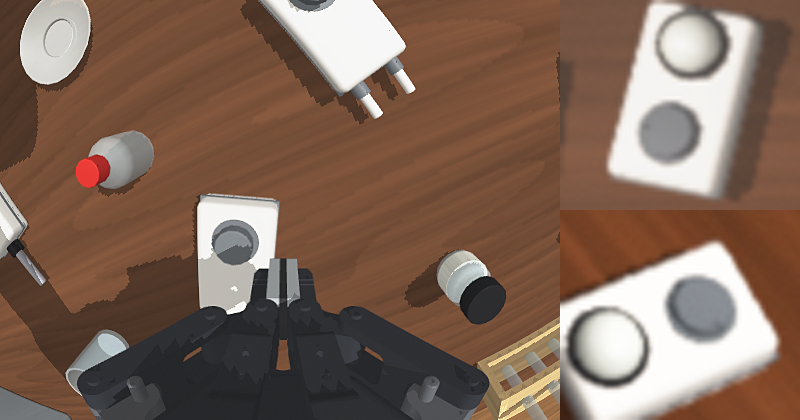

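The light button is down and its box is in place. In the wrist view the pull sensor's button is at about (236,243), with the nearest bottle well clear at (115,160).

```bash
python3 - <<'E'
from h import *;from rig import *
s=state();c=read_camera("wrist")
p=wray(c,s,(236,244),.042);print(s["eef_pos"],p,move(s,p),move(s,[.551,-.074,.042]))
E
```

```text
[ 0.55202936 -0.03555113  0.10533626] [ 0.55110011 -0.07180953  0.042     ] [-1.37 -3.36  6.33] [-1.44 -3.56  6.33]
```

```bash
python3 -m pendant '[{"jaw":255,"tx":-0.7,"ty":-1.7,"tz":0,"ax":0,"ay":0,"az":0},{"jaw":255,"tx":-0.7,"ty":-1.7,"tz":1,"ax":0,"ay":0,"az":0},{"jaw":255,"tx":0,"ty":0,"tz":2,"ax":0,"ay":0,"az":0},{"jaw":255,"tx":0,"ty":0,"tz":2,"ax":0,"ay":0,"az":0},{"jaw":255,"tx":0,"ty":0,"tz":0.4,"ax":0,"ay":0,"az":0},{"jaw":255,"tx":0,"ty":0,"tz":0,"ax":0,"ay":0,"az":0},{"jaw":255,"tx":0,"ty":0,"tz":0,"ax":0,"ay":0,"az":0},{"jaw":255,"tx":0,"ty":0,"tz":0,"ax":0,"ay":0,"az":0}]'
```

```text
time: 12.8
eef_pos: [0.5515, -0.073, 0.0516]
orientation: [0.001, 0.206, 0.979, 0.0]
force: [-0.2, 0.0, 0.7]
finger_gap: -0.0001
gripper_force: 0.0
```

```bash
python3 -m pendant '[{"jaw":255,"tx":0,"ty":0,"tz":0.4,"ax":0,"ay":0,"az":0},{"jaw":255,"tx":0,"ty":0,"tz":0.2,"ax":0,"ay":0,"az":0},{"jaw":255,"tx":0,"ty":0,"tz":0.2,"ax":0,"ay":0,"az":0},{"jaw":255,"tx":0,"ty":0,"tz":0.2,"ax":0,"ay":0,"az":0},{"jaw":255,"tx":0,"ty":0,"tz":0.2,"ax":0,"ay":0,"az":0},{"jaw":255,"tx":0,"ty":0,"tz":0.2,"ax":0,"ay":0,"az":0},{"jaw":255,"tx":0,"ty":0,"tz":0,"ax":0,"ay":0,"az":0},{"jaw":255,"tx":0,"ty":0,"tz":0,"ax":0,"ay":0,"az":0}]'
```

```text
time: 13.6
eef_pos: [0.5504, -0.073, 0.0363]
orientation: [-0.0, 0.206, 0.978, 0.0]
force: [-0.1, 0.6, 1.3]
finger_gap: -0.0
gripper_force: 0.8
```

```bash
python3 -m pendant '[{"jaw":255,"tx":0,"ty":0,"tz":0.1,"ax":0,"ay":0,"az":0},{"jaw":255,"tx":0,"ty":0,"tz":0,"ax":0,"ay":0,"az":0},{"jaw":255,"tx":0,"ty":0,"tz":0,"ax":0,"ay":0,"az":0}]'
```

```text
time: 13.9
eef_pos: [0.5504, -0.073, 0.0353]
orientation: [0.0, 0.206, 0.978, 0.0]
force: [-0.7, -0.3, 1.9]
finger_gap: -0.0001
gripper_force: 1.0
```

```bash
python3 -m pendant '[{"jaw":255,"tx":0,"ty":0,"tz":0.1,"ax":0,"ay":0,"az":0},{"jaw":255,"tx":0,"ty":0,"tz":0,"ax":0,"ay":0,"az":0},{"jaw":255,"tx":0,"ty":0,"tz":0,"ax":0,"ay":0,"az":0}]'
```

```text
time: 14.2
eef_pos: [0.5504, -0.073, 0.0344]
orientation: [0.0, 0.206, 0.978, 0.0]
force: [-1.5, 1.2, 4.7]
finger_gap: 0.0004
gripper_force: 2.0
```

Same force signature as the other two. I'll lift, back off and check all four.

```bash
python3 -m pendant '[{"jaw":255,"tx":0,"ty":0,"tz":-1,"ax":0,"ay":0,"az":0},{"jaw":255,"tx":0,"ty":0,"tz":-3,"ax":0,"ay":0,"az":0},{"jaw":255,"tx":0,"ty":0,"tz":-4,"ax":0,"ay":0,"az":0},{"jaw":255,"tx":0,"ty":0,"tz":-4,"ax":0,"ay":0,"az":0},{"jaw":255,"tx":1.6,"ty":3.5,"tz":-1,"ax":0,"ay":0,"az":0},{"jaw":255,"tx":1.6,"ty":3.5,"tz":-1,"ax":0,"ay":0,"az":0},{"jaw":255,"tx":1.6,"ty":3.5,"tz":0,"ax":0,"ay":0,"az":0},{"jaw":255,"tx":1.6,"ty":3.5,"tz":0,"ax":0,"ay":0,"az":0}]' | head -2
python3 -m pendant '[{"jaw":255,"tx":0,"ty":0,"tz":0,"ax":0,"ay":0,"az":0},{"jaw":255,"tx":0,"ty":0,"tz":0,"ax":0,"ay":0,"az":0}]'
python3 - <<'E'
from h import *;from rig import *
sc=read_camera("scene");t=read_camera("top")
f=lambda c,u,v:cv2.resize(c["color"][v-26:v+26,u-26:u+26],(200,200),interpolation=2)
cv2.imwrite("pics/end.png",np.vstack([np.hstack([f(c,*p) for p in q]) for c,q in((t,[(449,272),(157,210),(330,204),(276,270)]),(sc,[(238,116),(350,318),(240,197),(320,202)]))])[:,:,::-1])
E
```

```text
time: 15.0
eef_pos: [0.5488, 0.0822, 0.1754]
time: 15.2
eef_pos: [0.5483, 0.0815, 0.1746]
orientation: [0.0, 0.205, 0.979, -0.0]
force: [-0.2, 0.5, 0.4]
finger_gap: 0.0002
gripper_force: 0.0
```

View pics/end.png

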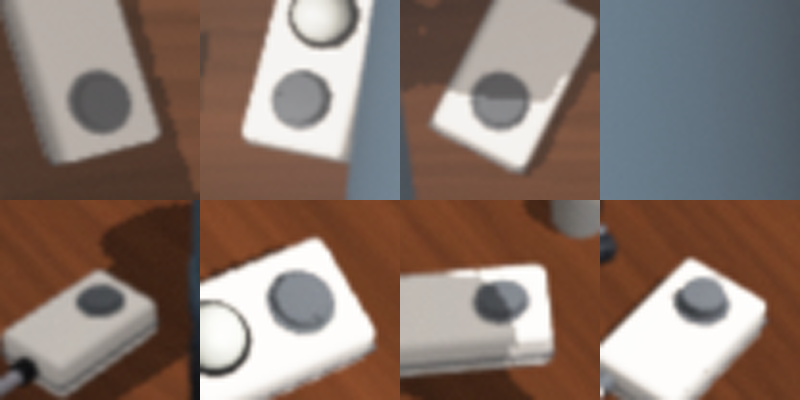

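The crops show the temperature, light and pull buttons down, the gas button still up, and the boxes in place.

```bash
python3 -c "
from rig import *
print(close_job())"
```

```text
the job is handed in; nothing more can be done
None
```

I pressed the temperature, light and pull-force buttons down in that order, about 5 N at most on each; the gas sensor is still off, all four boxes are in place, and the job was handed in at about 15 s (no verdict was shown).

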